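# Find the free gate of the nozzle pen and push it open

## Task

One of the four identical gates on the nozzle pen is free and the other three are blocked from inside. Press with closed fingertips on the marked end of the gates, one after another, until you find the one that rocks, then push that gate wide open and take the hand away, leaving it open. Leave the other gates shut, and do not disturb or lift the fittings standing in the tray.

Things in the scene. Friction and masses are not known exactly. Their poses are not given: they have to be found in the camera images.
- pen: Fixed steel pen, 203 (x) by 332 (y) mm. Near half: four bays in a row along y, 83 mm high, 4 mm walls, each 94 x 78 mm inside, covered flush by identical metal gates. Far half: open parts tray, 30 mm rim. Origin at bench height under the gates' pivot line, midway along the row; x from the gates' pressing ends to the tray, within 20 degrees of world x; z up. Near face at x = -76 mm.
- gate_1 (a joint): Gate 1 of 4 from the pen's +y end: plate 90 (x) by 74 (y) mm, 4 mm thick, top at 83 mm, centred on pen y = +123 mm. It swings like a see-saw about pen y, at pen x = 0, z = 81 mm: the robot-side 70 mm goes down into the bay, the far 20 mm lip comes up, never the reverse. 0 rad = shut and level, stop at 1.15; 0.85 or more is wide open.
- gate_1_pad (a point): Centre of the round dark 24 mm mark on top of gate 1, where it is pressed: 50 mm from the pivot towards the robot, 20 mm from the free edge. It moves with the gate; axes as the pen's when shut.
- gate_2 (a joint): Gate 2 of 4 from the pen's +y end: plate 90 (x) by 74 (y) mm, 4 mm thick, top at 83 mm, centred on pen y = +41 mm. Built as gate 1. Which gate is free changes: three are blocked from inside and give less than 0.05 rad; the free one moves under 2 to 4 N at its mark, and its stiff pivot keeps it where it is left.
- gate_2_pad (a point): Centre of the round dark 24 mm mark on top of gate 2, where it is pressed: 50 mm from the pivot towards the robot, 20 mm from the free edge. It moves with the gate; axes as the pen's when shut.
- gate_3 (a joint): Gate 3 of 4 from the pen's +y end: plate 90 (x) by 74 (y) mm, 4 mm thick, top at 83 mm, centred on pen y = -41 mm. Built as gates 1 and 2. Under the free gate the bay is empty for 50 mm below the top.
- gate_3_pad (a point): Centre of the round dark 24 mm mark on top of gate 3, where it is pressed: 50 mm from the pivot towards the robot, 20 mm from the free edge. It moves with the gate; axes as the pen's when shut.
- gate_4 (a joint): Gate 4 of 4 from the pen's +y end: plate 90 (x) by 74 (y) mm, 4 mm thick, top at 83 mm, centred on pen y = -123 mm. Built as gates 1 to 3.
- gate_4_pad (a point): Centre of the round dark 24 mm mark on top of gate 4, where it is pressed: 50 mm from the pivot towards the robot, 20 mm from the free edge. It moves with the gate; axes as the pen's when shut.
- relief_valve: Bronze pressure relief valve, 28 mm diameter, 53 mm tall, short side spout; stands loose in the open tray beyond the gates, to be left alone. Origin at the centre of its underside.
- swivel_elbow: Black plastic swivel elbow, 30 mm diameter foot, 39 mm tall, arm to one side; stands loose in the open tray beyond the gates, to be left alone. Origin at the centre of its underside.
- gauge_adaptor: Aluminium gauge adaptor, 28 mm diameter, 36 mm tall, waisted; stands loose in the open tray beyond the gates, to be left alone. Origin at the centre of its underside.
- cone_tip: Blue hollow-cone nozzle tip, 26 mm diameter, 26 mm tall; stands loose in the open tray beyond the gates, to be left alone. Origin at the centre of its underside.

How it is judged:
On the way:
1. one gate rocks: its marked end has gone down by 0.12 rad or more (value of joint any of gate_1, gate_2, gate_3, gate_4 above 0.12 rad), for 0.1 s.
At the end, for the whole second after the job is handed in: Exactly one gate stands at 0.85 rad or more and is at rest, the other three are within 0.1 rad of shut, and the four fittings stand within 20 mm of where they were (((value of joint gate_1 above 0.85 rad and value of joint each of gate_2, gate_3, gate_4 below 0.1 rad) or (value of joint each of gate_1, gate_3, gate_4 below 0.1 rad and value of joint gate_2 above 0.85 rad) or (value of joint each of gate_1, gate_2, gate_4 below 0.1 rad and value of joint gate_3 above 0.85 rad) or (value of joint each of gate_1, gate_2, gate_3 below 0.1 rad and value of joint gate_4 above 0.85 rad)) and velocity of joint gate_1 between -0.05 and 0.05 rad/s and velocity of joint gate_2 between -0.05 and 0.05 rad/s and velocity of joint gate_3 between -0.05 and 0.05 rad/s and velocity of joint gate_4 between -0.05 and 0.05 rad/s and not ((distance of relief_valve from where it was at the start of the episode above 0.02 m or angle between relief_valve's own z axis and vertical above 0.4 rad) or (distance of swivel_elbow from where it was at the start of the episode above 0.02 m or angle between swivel_elbow's own z axis and vertical above 0.4 rad) or (distance of gauge_adaptor from where it was at the start of the episode above 0.02 m or angle between gauge_adaptor's own z axis and vertical above 0.4 rad) or (distance of cone_tip from where it was at the start of the episode above 0.02 m or angle between cone_tip's own z axis and vertical above 0.4 rad))); the robot touches nothing.
It fails at once if a fitting in the tray is moved more than 20 mm, lifted or tipped over ((distance of relief_valve from where it was at the start of the episode above 0.02 m or angle between relief_valve's own z axis and vertical above 0.4 rad) or (distance of swivel_elbow from where it was at the start of the episode above 0.02 m or angle between swivel_elbow's own z axis and vertical above 0.4 rad) or (distance of gauge_adaptor from where it was at the start of the episode above 0.02 m or angle between gauge_adaptor's own z axis and vertical above 0.4 rad) or (distance of cone_tip from where it was at the start of the episode above 0.02 m or angle between cone_tip's own z axis and vertical above 0.4 rad)).
It also fails if it takes over 45 s, if anything falls off the work surface, if the arm or the gripper's body presses on something with over 40 N, if the wrist force passes 120 N, or if a joint passes its speed limit or range.

## Robot

A 7-joint arm with a two-finger parallel gripper is mounted at the origin on the work surface. World frame = base frame: x ahead of the robot, y to its left, z up, the work surface at z = 0. Lengths are in m, angles in rad, forces in N, time in s.
With the tool pointing down it reaches from about 0.425 to 0.925 m from the base axis. Payload 6.8 kg.
Tool frame: the origin (TCP) lies at the very end of the fingers, on their centre line; the grasp point (between the pads) lies 19 mm behind it; z points along the fingers, y is the line along which they close (so a half turn about z gives the same grasp; the last joint's range is limited). The gripper opens to 85 mm and grips with 20 to 120 N. Pads are 22 mm wide; open, the fingers measure 114 mm over their backs; the gripper's body (76 mm by 85 mm) begins 54 mm behind the grasp point. The pads swing forward as they close: fully open they stand 13 mm farther back than shut.
Start: joints at [-1.22, 0.477, 0.022, 1.555, -0.011, 1.109, -0.083], TCP at [0.299, 0.605, 0.231] pointing down, gripper open.
Joint ranges: [-2.96, 2.96], [-0.34, 2.1], [-1.41, 1.46], [0.24, 2.44], [-1.37, 4.51], [0.17, 1.92], [-2.96, 2.96]. Speed limits (rad/s): [2.39, 2.39, 3.14, 3.14, 3.14, 3.14, 3.14].

## Interface

Orientations are given as a rotation vector (axis times angle).
In Python, from bench import monitor, optics, r gives the robot as it stands.
- The arm moves only by the shell command python3 -m crank 'ROWS' [OPENING] [FORCE]. ROWS is JSON, a list of rows, each a list of 2 entries, a list of its own where there are three numbers: the shift along the tool's x, y, z in cm, then the turn, a rotation vector about the tool's x, y, z in rad. A call has 1 to 5 rows; each row shifts and turns the commanded pose from where the row before left it, along the tool's axes as they then stand; what a row does not reach is not made up. A row lasts 1/10 s, in which the tool goes at most 50 mm and 8.59 degrees, less where a joint would pass 70% of its speed; a pose out of reach is approached as far as the arm can. A call is refused whole if a number of a shift passes 5 or a number of a turn 0.15, either way. A call with a gripper value outside its range is refused whole. OPENING is the finger opening in cm, from 0 to 8.54, set as the call begins (- or left out, the last holds). The fingers move at their own pace and stop on an object; FORCE is the grip in N (left out, the last holds). Time passes only in rows, so rows that do not move let the fingers close. It gives the time, the measured TCP pose, the force, the opening and the grip force at its end, in the units of the state.
- monitor.get_obs(): the state, without advancing time (a new reading comes with each control period).
- optics.grab_frame(name): name is "side" or "top" or "wrist"; returns (picture, depth): 420x560x3 uint8, red, green, blue; 420x560 float32, m along the optical axis (not along the pixel's ray), 0 where there is no reading.
- optics.camera_model(name): a dict with "vertical_fov" (degrees; the focal length in pixels is half the picture's height over the tangent of half this angle, whatever the lens; pixels are square), "cx", "cy" (the principal point, pixels), "R" (3x3) and "t" (3): a world point X has camera coordinates R X + t; the wrist camera has in their place "hand_eye" (4x4, takes a point from camera to tool coordinates, whose origin is the TCP and whose axes are the flange's). Camera axes: x right, y down, z forward; pixel columns grow to the right and rows downward; lengths in m; the calibration is good to about 2 mm. A picture is of the moment at which its call begins: read the wrist's pose just before it. camera_model takes no time and is no camera call.
- r.hand_in(): hands the job in; it is judged then, once.
The state is a dict: "clock": time; "joints": joint angles; "qvel": joint speeds; "tau": joint torques, N m; "tcp_pos": TCP position; "orientation": TCP orientation; "contact_force": force on the tool from outside, world axes, zero at the start; "moment": the same for the moment, N m; "grip_width": finger opening in m; "gripper_force": force on a finger pad.
Only numpy, scipy, OpenCV 4.12 (cv2) and the standard library are available. Lean on these libraries where they do the work, as an engineer would, in place of code of your own. Each camera call takes 0.05 s, during which the arm holds its last target. There are 200 camera calls.

## Working session

There is one attempt and no reset: what is moved stays moved. The work goes in short steps, Python scripts to look and compute and a shell command to move; the robot and the scene stay as the last step left them, time stands still between calls to the robot, and variables do not carry over. Pictures are saved under pics/ and viewed, at most 10 in all, crops included, and the job is handed in when it is done.

```bash
mkdir -p pics; ls; python3 - <<'E'
from bench import monitor, optics
import cv2,numpy as np
o=monitor.get_obs()
print({k:np.round(v,3) for k,v in o.items()})
p,d=optics.grab_frame("top"); cv2.imwrite("pics/top0.png",p[:,:,::-1]); np.savez("top0.npz",p=p,d=d)
print(optics.camera_model("top"))
E
```

```text
pics
{'clock': np.float64(0.0), 'joints': array([-1.22 ,  0.478,  0.022,  1.556, -0.012,  1.109, -0.083]), 'qvel': array([ 0.001, -0.001, -0.   , -0.001, -0.001, -0.001, -0.001]), 'tau': array([ 1.0000e-03, -5.9646e+01,  1.6080e+00, -2.8120e+01,  1.2000e-02,
        9.0000e-03, -0.0000e+00]), 'tcp_pos': array([0.299, 0.605, 0.23 ]), 'orientation': array([-7.140e-01, -3.059e+00,  3.000e-03]), 'contact_force': array([-0.136, -0.588, -0.021]), 'moment': array([0.071, 0.001, 0.039]), 'gripper_force': np.float64(0.0), 'grip_width': np.float64(0.085)}
{'vertical_fov': 53.59276214358969, 'cx': 279.92103719602346, 'cy': 207.22988657333877, 'R': array([[ 0.02689796, -0.99962121,  0.00582531],
       [-0.99427129, -0.02735613, -0.10332587],
       [ 0.10344609, -0.00301268, -0.9946305 ]]), 't': array([-0.0052696 ,  0.5811293 ,  0.66071118])}
```

View pics/top0.png

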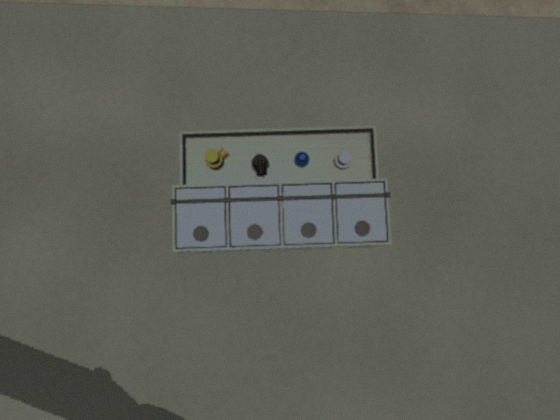

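The top view shows the pen with four dark marks at about (201,233), (255,232), (309,230) and (362,228). The fittings are in the tray behind, at row ~160.

```bash
cat > h.py <<'E'
import numpy as np
from bench import monitor, optics
from scipy.spatial.transform import Rotation as Ro
def cast(name,u,v,z):
    m=optics.camera_model(name); f=210/np.tan(np.radians(m["vertical_fov"])/2)
    R,t=np.array(m["R"]),np.array(m["t"])
    c=-R.T@t; d=R.T@np.array([(u-m["cx"])/f,(v-m["cy"])/f,1])
    return c+d*(z-c[2])/d[2]
def totool(target):
    o=monitor.get_obs(); T=Ro.from_rotvec(o["orientation"])
    return 100*T.inv().apply(np.array(target)-o["tcp_pos"])
E
python3 - <<'E'
from h import *
import cv2
z=np.load("top0.npz"); g=cv2.cvtColor(z["p"],cv2.COLOR_RGB2GRAY); d=z["d"]
P=[]
for u,v in [(201,233),(255,232),(309,230),(362,228)]:
    w=g[v-11:v+12,u-11:u+12].astype(float); m=w<(w.min()+np.percentile(w,90))/2
    n,l,s,c=cv2.connectedComponentsWithStats(m.astype(np.uint8)); k=l[11,11]
    x,y=c[k]+[u-11,v-11]; p=cast("top",x,y,.083); P.append(p); print(s[k],x,y,p.round(4),"depth",d[v,u])
P=np.array(P); print(np.linalg.norm(np.diff(P,axis=0),axis=1))
e=P[0]-P[3]; yaw=np.arctan2(-e[0],e[1]); print("yaw",yaw)
ex=np.array([np.cos(yaw),np.sin(yaw),0]); ey=np.array([-ex[1],ex[0],0])
o=P.mean(0)+.05*ex; print("origin",o)
for i,y in enumerate([.123,.041,-.041,-.123]):
    q=o+y*ey-.05*ex; print(i+1,q.round(4),"residual",(q-P[i]).round(4),"tool cm",totool([q[0],q[1],.13]).round(2))
m=optics.camera_model("top");f=210/np.tan(np.radians(m["vertical_fov"])/2)
D=d[233,201];pc=np.array([(201-m["cx"])/f*D,(233-m["cy"])/f*D,D]);print("depth pt",m["R"].T@(pc-m["t"]))
print(Ro.from_rotvec(monitor.get_obs()["orientation"]).as_matrix().round(3))
E
```

```text
[  3   4  16  16 189] 200.48677248677248 233.36507936507937 [0.5323 0.1305 0.083 ] depth 0.6310027
[  3   3  16  16 184] 254.39673913043478 231.625 [0.5371 0.0486 0.083 ] depth 0.6324057
[  3   4  15  15 183] 308.10928961748635 229.8087431693989 [ 0.5421 -0.0332  0.083 ] depth 0.6321466
[  4   4  15  15 182] 361.7912087912088 227.95054945054946 [ 0.5472 -0.1152  0.083 ] depth 0.6331518
[0.08204761 0.08194608 0.08210035]
yaw 0.06071400093659685
origin [0.58958167 0.01069972 0.083     ]
1 [0.5322 0.1304 0.083 ] residual [-0. -0.  0.] tool cm [-41.94 -32.16  10.1 ]
2 [0.5372 0.0486 0.083 ] residual [0.0001 0.     0.    ] tool cm [-46.01 -39.28  10.11]
3 [ 0.5422 -0.0333  0.083 ] residual [ 0. -0.  0.] tool cm [-50.08 -46.4   10.12]
4 [ 0.5471 -0.1151  0.083 ] residual [-0.0001  0.0001  0.    ] tool cm [-54.15 -53.52  10.13]
depth pt [0.53276291 0.12937334 0.08488674]
[[-0.897  0.443 -0.001]
 [ 0.443  0.897 -0.002]
 [-0.    -0.002 -1.   ]]
```

```bash
python3 -m crank '[[[-3.5,-3,0],[0,0,-0.13]],[[-3.5,-3,0],[0,0,-0.13]],[[-3.5,-3,0],[0,0,-0.13]],[[-3.5,-3,0],[0,0,-0.13]],[[-3.5,-3,0],[0,0,0]]]' 0 20; python3 - <<'E'
from h import *
o=monitor.get_obs();print(o["clock"],o["tcp_pos"],Ro.from_rotvec(o["orientation"]).as_matrix().round(3))
print(totool([.5322,.1304,.15]))
E
```

```text
clock: 0.55
tcp_pos: [0.4388, 0.4245, 0.231]
orientation: [0.102, -3.139, 0.001]
contact_force: [1.1, 0.3, -0.3]
grip_width: 0.0125
gripper_force: 0.0
0.55 [0.43884741 0.42452714 0.23098959] [[-0.998 -0.065 -0.001]
 [-0.065  0.998 -0.001]
 [ 0.001 -0.001 -1.   ]]
[ -7.40517654 -29.95290945   8.11384804]
```

```bash
python3 -m crank '[[[-1.2,-4.8,0],[0,0,0]],[[-1.2,-4.8,0],[0,0,0]],[[-1.2,-4.8,0],[0,0,0]],[[-1.2,-4.8,0],[0,0,0]],[[-1.2,-4.8,0],[0,0,0]]]' 0 20; python3 -m crank '[[[0,0,3],[0,0,0]],[[0,0,2],[0,0,0]],[[0,0,0],[0,0,0]]]'; python3 - <<'E'
from h import *
o=monitor.get_obs();print(totool([.5322,.1304,.088]),o["contact_force"])
E
```

```text
clock: 1.05
tcp_pos: [0.513, 0.1886, 0.2309]
orientation: [0.096, -3.139, 0.0]
contact_force: [0.4, 0.1, 0.2]
grip_width: -0.0
gripper_force: 0.0
clock: 1.35
tcp_pos: [0.5109, 0.1893, 0.1784]
orientation: [0.095, -3.134, 0.004]
contact_force: [-1.1, -0.6, 0.8]
grip_width: 0.0002
gripper_force: 0.0
[-1.81992781 -5.99025     9.04337693] [-1.06836698 -0.59021408  0.8126079 ]
```

```bash
python3 -m crank '[[[-0.9,-3,1.5],[0,0,0]],[[-0.9,-3,1.5],[0,0,0]],[[0,0,3],[0,0,0]],[[0,0,2],[0,0,0]],[[0,0,0],[0,0,0]]]'; python3 - <<'E'
from h import *
o=monitor.get_obs();print(totool([.5322,.1304,.083]),o["contact_force"])
E
```

```text
clock: 1.85
tcp_pos: [0.5331, 0.1318, 0.0996]
orientation: [0.097, -3.136, 0.002]
contact_force: [-1.2, 0.2, 0.1]
grip_width: 0.0004
gripper_force: 0.0
[ 0.08888365 -0.13444392  1.65795218] [-1.22035732  0.24915418  0.11795876]
```

```bash
python3 -m crank '[[[0,0,0.8],[0,0,0]],[[0,0,0.4],[0,0,0]],[[0,0,0.3],[0,0,0]],[[0,0,0.2],[0,0,0]],[[0,0,0],[0,0,0]]]'
```

```text
clock: 2.35
tcp_pos: [0.5347, 0.1321, 0.0844]
orientation: [-0.097, 3.14, 0.0]
contact_force: [0.3, 0.2, -0.3]
grip_width: 0.0
gripper_force: 0.0
```

```bash
python3 -m crank '[[[0,0,0.2],[0,0,0]],[[0,0,0],[0,0,0]]]'
```

```text
clock: 2.55
tcp_pos: [0.535, 0.1321, 0.0825]
orientation: [-0.096, 3.14, 0.0]
contact_force: [-0.2, -0.0, 0.8]
grip_width: -0.0
gripper_force: 0.1
```

```bash
python3 -m crank '[[[0,0,0.2],[0,0,0]],[[0,0,0],[0,0,0]]]'
```

```text
clock: 2.75
tcp_pos: [0.535, 0.1321, 0.0819]
orientation: [-0.096, 3.14, 0.001]
contact_force: [-5.1, -0.9, 16.9]
grip_width: 0.0003
gripper_force: 8.3
```

```bash
python3 -m crank '[[[0,0,0.2],[0,0,0]],[[0,0,0],[0,0,0]]]'
```

```text
clock: 2.95
tcp_pos: [0.5351, 0.1321, 0.0818]
orientation: [-0.095, 3.139, 0.001]
contact_force: [-12.1, -2.4, 35.1]
grip_width: 0.0001
gripper_force: 17.8
```

```bash
python3 -m crank '[[[0,0,0.2],[0,0,0]],[[0,0,0],[0,0,0]]]'
```

```text
clock: 3.15
tcp_pos: [0.5351, 0.1321, 0.0816]
orientation: [-0.095, 3.139, 0.002]
contact_force: [-19.2, -4.8, 54.6]
grip_width: -0.0002
gripper_force: 27.4
```

Gate 1 is blocked: 55 N with no travel. I'll lift off and move on to gate 2.

```bash
python3 -m crank '[[[0,0,-2.5],[0,0,0]],[[0.1,-4.2,0],[0,0,0]],[[0.1,-4.1,0],[0,0,0]],[[0,0,0],[0,0,0]],[[0,0,1],[0,0,0]]]';  python3 -m crank '[[[0,0,0.8],[0,0,0]],[[0,0,0],[0,0,0]]]'
```

```text
clock: 3.65
tcp_pos: [0.5388, 0.048, 0.0921]
orientation: [-0.092, 3.138, 0.0]
contact_force: [0.9, 1.8, -0.1]
grip_width: -0.0004
gripper_force: 0.0
clock: 3.85
tcp_pos: [0.5375, 0.0503, 0.0823]
orientation: [0.099, -3.139, -0.0]
contact_force: [-1.1, 0.1, 0.5]
grip_width: 0.0002
gripper_force: 0.0
```

```bash
python3 -m crank '[[[0,0,0.4],[0,0,0]],[[0,0,0],[0,0,0]]]'
```

```text
clock: 4.05
tcp_pos: [0.5376, 0.0504, 0.0817]
orientation: [0.099, -3.139, -0.001]
contact_force: [-12.8, -1.2, 36.6]
grip_width: 0.0004
gripper_force: 18.1
```

Gate 2 is blocked. On to gate 3.

```bash
python3 -m crank '[[[0,0,-2.3],[0,0,0]],[[0,-4.2,0],[0,0,0]],[[0,-4.1,0],[0,0,0]],[[0,0,0],[0,0,0]],[[0,0,1],[0,0,0]]]';  python3 -m crank '[[[0,0,0.8],[0,0,0]],[[0,0,0],[0,0,0]]]'
```

```text
clock: 4.55
tcp_pos: [0.5436, -0.0337, 0.0922]
orientation: [-0.095, 3.139, 0.0]
contact_force: [0.5, 0.4, 0.2]
grip_width: -0.0
gripper_force: 0.0
clock: 4.75
tcp_pos: [0.5422, -0.0318, 0.0826]
orientation: [0.101, -3.138, -0.001]
contact_force: [0.3, 1.0, 0.3]
grip_width: 0.0001
gripper_force: 0.0
```

```bash
python3 -m crank '[[[0,0,0.4],[0,0,0]],[[0,0,0],[0,0,0]]]'
```

```text
clock: 4.95
tcp_pos: [0.5426, -0.0319, 0.0818]
orientation: [0.099, -3.139, -0.002]
contact_force: [-8.0, 2.4, 22.9]
grip_width: -0.0002
gripper_force: 12.1
```

Gate 3 is blocked as well: 23 N with under 1 mm of travel. On to gate 4.

```bash
python3 -m crank '[[[0,0,-2.3],[0,0,0]],[[0,-4.2,0],[0,0,0]],[[0,-4.1,0],[0,0,0]],[[0,0,0],[0,0,0]],[[0,0,1],[0,0,0]]]';  python3 -m crank '[[[0,0,0.8],[0,0,0]],[[0,0,0],[0,0,0]]]'
```

```text
clock: 5.45
tcp_pos: [0.5486, -0.1169, 0.0935]
orientation: [-0.094, 3.138, -0.0]
contact_force: [0.1, 0.9, -0.1]
grip_width: -0.0003
gripper_force: 0.0
clock: 5.65
tcp_pos: [0.5469, -0.1145, 0.0834]
orientation: [0.101, -3.137, -0.002]
contact_force: [0.7, 0.5, -0.2]
grip_width: -0.0004
gripper_force: 0.0
```

```bash
python3 -m crank '[[[0,0,0.4],[0,0,0]],[[0,0,0],[0,0,0]]]';python3 -m crank '[[[0,0,0.2],[0,0,0]],[[0,0,0],[0,0,0]]]'
```

```text
clock: 5.85
tcp_pos: [0.5478, -0.1156, 0.0808]
orientation: [0.099, -3.139, -0.001]
contact_force: [0.7, -0.3, 0.2]
grip_width: -0.0001
gripper_force: 0.0
clock: 6.05
tcp_pos: [0.5481, -0.1163, 0.0793]
orientation: [-0.097, 3.14, 0.0]
contact_force: [-0.0, 0.1, -0.0]
grip_width: -0.0001
gripper_force: 0.0
```

Gate 4 gives way, so it is the free one. I'll push it down, moving toward the pivot on an arc.

```bash
python3 -m crank '[[[0,0,0.5],[0,0,0]],[[0,0,0.6],[0,0,0]],[[-0.2,0,0.6],[0,0,0]],[[-0.2,0,0.4],[0,0,0]],[[0,0,0],[0,0,0]]]'
```

```text
clock: 6.55
tcp_pos: [0.5513, -0.1166, 0.0573]
orientation: [0.096, -3.138, 0.0]
contact_force: [0.1, -1.1, -0.5]
grip_width: -0.0002
gripper_force: 0.0
```

```bash
python3 -m crank '[[[-0.3,0,0.4],[0,0,0]],[[-0.3,0,0.4],[0,0,0]],[[-0.2,0,0.4],[0,0,0]],[[0,0,0],[0,0,0]]]'
```

```text
clock: 6.95
tcp_pos: [0.5601, -0.1159, 0.0457]
orientation: [0.096, -3.14, -0.0]
contact_force: [-0.7, 0.0, 0.5]
grip_width: 0.0001
gripper_force: 0.0
```

```bash
python3 -m crank '[[[-0.1,0,0.4],[0,0,0]],[[-0.1,0,0.3],[0,0,0]],[[0,0,0],[0,0,0]]]'; python3 - <<'E'
from bench import optics
import cv2
for n in("side","top"):
    p,d=optics.grab_frame(n); cv2.imwrite(f"pics/{n}1.png",p[:,:,::-1])
E
```

```text
clock: 7.25
tcp_pos: [0.5617, -0.1157, 0.0388]
orientation: [0.096, -3.14, -0.0]
contact_force: [-0.4, 0.1, 0.8]
grip_width: -0.0
gripper_force: 0.0
```

View pics/side1.png

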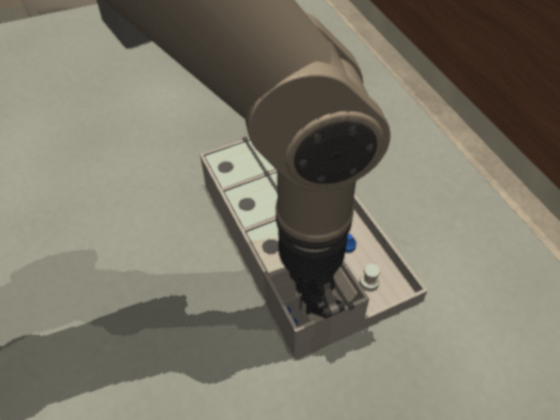

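In the side view the fingers are inside bay 4 around (315,295), the gate is tilted and its lip is raised. Gates 1–3 are level. I'll withdraw straight up, slightly away from the plate.

```bash
python3 -m crank '[[[0.2,0,-0.6],[0,0,0]],[[0.3,0,-2],[0,0,0]],[[0,0,-4],[0,0,0]],[[0,0,-4],[0,0,0]],[[0,0,-4],[0,0,0]]]'; python3 -m crank '[[[4,-2,-1],[0,0,0]],[[0,-4.5,0],[0,0,0]],[[0,-4.5,0],[0,0,0]],[[0,-4.5,0],[0,0,0]],[[0,-4.5,0],[0,0,0]]]'; python3 -m crank '[[[0,0,0],[0,0,0]],[[0,0,0],[0,0,0]]]'; python3 - <<'E'
from bench import optics
import cv2,numpy as np
P=[]
for n,(r,c) in {"side":(120,180),"top":(100,150)}.items():
    p,d=optics.grab_frame(n); P.append(cv2.resize(p[r:r+250,c:c+250],(400,400))); np.savez(n+"2.npz",p=p,d=d)
cv2.imwrite("pics/end.png",np.hstack(P)[:,:,::-1])
E
```

```text
clock: 7.85
tcp_pos: [0.5565, -0.1161, 0.1872]
orientation: [-0.096, 3.14, 0.0]
contact_force: [1.9, -0.3, -0.5]
grip_width: 0.0003
gripper_force: 0.0
clock: 8.35
tcp_pos: [0.529, -0.3198, 0.1961]
orientation: [-0.097, 3.139, -0.0]
contact_force: [0.6, -0.2, 0.8]
grip_width: 0.0002
gripper_force: 0.0
clock: 8.55
tcp_pos: [0.5285, -0.3193, 0.1954]
orientation: [0.092, -3.14, 0.0]
contact_force: [-0.1, 0.3, -0.8]
grip_width: -0.0001
gripper_force: 0.0
```

View pics/end.png

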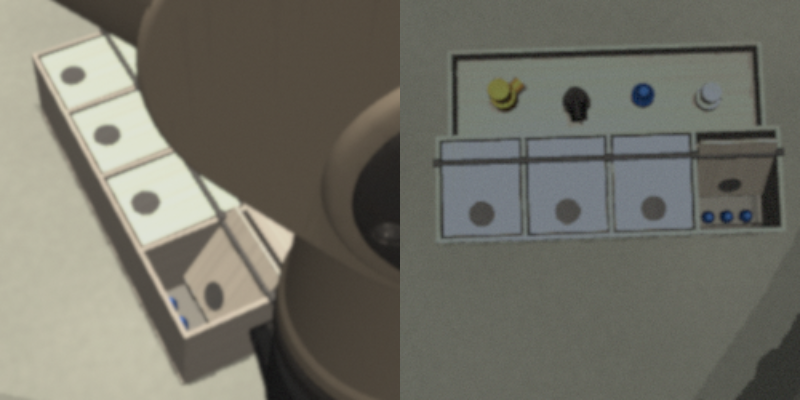

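Gate 4 stands open with its mark at top-crop (730,185), which is about (356,216) in the full picture. The other gates and the fittings look unchanged. I'll check the angle from depth.

```bash
python3 - <<'E'
from h import *
d=np.load("top2.npz")["d"]; m=optics.camera_model("top");f=210/np.tan(np.radians(m["vertical_fov"])/2)
for v in range(200,224,3):
    D=d[v,356]; w=m["R"].T@(np.array([(356-m["cx"])/f*D,(v-m["cy"])/f*D,D])-m["t"])
    x=(w-[.5896,.0107,0])@[np.cos(.0607),np.sin(.0607),0]; print(v,x.round(4),w[2].round(4),np.arctan2(.083-w[2],-x).round(2))
E
```

```text
200 -0.006 0.077 0.78
203 -0.0099 0.0698 0.93
206 -0.014 0.0628 0.97
209 -0.018 0.0547 1.0
212 -0.0224 0.0498 0.98
215 -0.0266 0.0422 0.99
218 -0.0309 0.0329 1.02
221 -0.0355 0.0279 1.0
```

```bash
python3 -c "
from bench import r
print(r.hand_in())"
```

```text
the job is handed in; nothing more can be done
None
```

Gate 4 was the free one: I pushed it open to about 1.0 rad and left it there with the hand clear; gates 1–3 were blocked and look shut, the fittings look unmoved, and the job is handed in, but no verdict was returned.

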